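# Find the free slot of a covered crate by feel and store the reel

## Task

The blue reel belongs in the only empty slot of the leaning crate, but the yellow spring covers hide which one that is. Before touching the reel, press on the covers with the closed fingers until you have found the one that swings well in; then take the reel from its cradle, push it on edge through that cover until it rests fully home on the slot's floor, and let go. Leave the tape measure, the snips and the jar where they are.

Things in the scene. Friction and masses are not known exactly. Their poses are not given: they have to be found in the camera images.
- crate: Plywood crate, 118 x 198 x 66 mm (x, y, z), fixed, its covered face leaning 30 degrees towards the robot. Origin: centre of its underside; z: along the slots, out of the face; y: across the slots; x: up the slope. Slots 1 to 4 at y = +72, +24, -24, -72 mm: each 106 long (x), 42 wide (y), 58 deep, floor 8 above the underside. One is empty; three hold an unseen boxed spare.
- stand: Steel stand of the crate, fixed; origin on the bench, 45 mm straight below the crate's. A fixed steel bar along y crosses over the crate, its underside 252 mm above the bench (some 150 mm above the face), spanning x = -18 to +12 mm, on posts at x = 70, y = +-120 mm: a vertical gripper strikes it, one in line with the slots clears it.
- reel: Blue spoked plastic reel, 100 mm diameter, 26 mm thick, about 90 g. Origin: its centre; y: its axle. Starts on edge, axle level. Home, it rests on edge on the slot's floor, its centre 58 mm above the crate's underside along the crate's z, 42 mm of it out of the face. It does not slide in by its own weight: push it to the floor. The open cover presses it lightly to the slot's -y wall.
- cradle: Wooden cradle, 120 x 60 x 36 mm (x, y, z), fixed on the bench, holding the reel on edge; origin at the centre of its underside, the reel's axle along its y. The reel's lowest point is 10 mm above the bench, its top 110 mm.
- tape: Green tape measure, 62 x 34 x 56 mm, bystander; origin at the centre of its underside.
- snips: Snips with red handles, about 190 x 60 x 14 mm, lying along their x, bystander; origin at bench level near the middle.
- pot: Small jar with a red lid, 56 mm diameter, 75 mm high, bystander; origin at the centre of its underside.
- mouth1 (a point): Centre of the upper face of the shut yellow cover of slot 1, in the plane of the crate's face; axes as the crate's.
- cover1 (a joint): Angle (rad) of slot 1's yellow cover: 0 shut, 1.52 fully in. Plate 103 x 40 x 3 mm, flush with the face, hinged on the slot's +y edge; its other edge swings into the slot; a light spring shuts it. Over the empty slot 1 to 4 N in the middle swing it in, 30 mm deep or more; over a taken slot it stops hard after 6 to 11 mm (0.2 to 0.35 rad).
- mouth2 (a point): Centre of the upper face of the shut yellow cover of slot 2, in the plane of the crate's face; axes as the crate's.
- cover2 (a joint): Angle (rad) of slot 2's yellow cover: 0 shut, 1.52 fully in. Plate 103 x 40 x 3 mm, flush with the face, hinged on the slot's +y edge; its other edge swings into the slot; a light spring shuts it. Over the empty slot 1 to 4 N in the middle swing it in, 30 mm deep or more; over a taken slot it stops hard after 6 to 11 mm (0.2 to 0.35 rad).
- mouth3 (a point): Centre of the upper face of the shut yellow cover of slot 3, in the plane of the crate's face; axes as the crate's.
- cover3 (a joint): Angle (rad) of slot 3's yellow cover: 0 shut, 1.52 fully in. Plate 103 x 40 x 3 mm, flush with the face, hinged on the slot's +y edge; its other edge swings into the slot; a light spring shuts it. Over the empty slot 1 to 4 N in the middle swing it in, 30 mm deep or more; over a taken slot it stops hard after 6 to 11 mm (0.2 to 0.35 rad).
- mouth4 (a point): Centre of the upper face of the shut yellow cover of slot 4, in the plane of the crate's face; axes as the crate's.
- cover4 (a joint): Angle (rad) of slot 4's yellow cover: 0 shut, 1.52 fully in. Plate 103 x 40 x 3 mm, flush with the face, hinged on the slot's +y edge; its other edge swings into the slot; a light spring shuts it. Over the empty slot 1 to 4 N in the middle swing it in, 30 mm deep or more; over a taken slot it stops hard after 6 to 11 mm (0.2 to 0.35 rad).
Mind the look-alikes: they are no part of the job. Several things have the shape of the reel; the one meant has the colours described above.

How it is judged:
On the way:
1. with the reel still untouched in its cradle, a cover is pressed well in by the fingers (over 0.5 rad), which only the empty slot allows (value of joint any of cover1, cover2, cover3, cover4 above 0.5 rad and distance of reel from where it was at the start of the episode below 0.01 m and contact force between the fingers and crate above 0.2 N), for 0.05 s.
At the end, for the whole second after the job is handed in: The reel stands on edge in the empty slot, on its floor: its centre 53 to 65 mm above the crate's underside along the crate's z (58 is home), within the crate sideways and within 12 mm of its middle along x, axle within 0.4 rad of the crate's y; released and at rest (z of reel in the frame of crate between 0.053 and 0.065 m and x of reel in the frame of crate between -0.012 and 0.012 m and y of reel in the frame of crate between -0.095 and 0.095 m and angle between the y axis of reel and the y axis of crate, either way round below 0.4 rad and linear speed of reel below 0.02 m/s and contact force between the fingers and reel below 0.1 N); the robot touches nothing.
It fails at once if the tape measure is moved more than 30 mm (distance of tape from where it was at the start of the episode above 0.03 m).
It fails at once if the snips is moved more than 30 mm (distance of snips from where it was at the start of the episode above 0.03 m).
It fails at once if the jar is moved more than 30 mm (distance of pot from where it was at the start of the episode above 0.03 m).
It also fails if it takes over 64 s, if anything falls off the work surface, if the arm or the gripper's body presses on something with over 40 N, if the wrist force passes 120 N, or if a joint passes its speed limit or range.

## Robot

A 6-joint arm with a two-finger parallel gripper is mounted at the origin on the work surface. World frame = base frame: x ahead of the robot, y to its left, z up, the work surface at z = 0. Lengths are in m, angles in rad, forces in N, time in s.
With the tool pointing down it reaches from about 0.425 to 0.95 m from the base axis. Payload 14.7 kg.
Tool frame: the origin (TCP) lies at the very end of the fingers, on their centre line; the grasp point (between the pads) lies 19 mm behind it; z points along the fingers, y is the line along which they close (so a half turn about z gives the same grasp; the last joint's range is limited). The gripper opens to 85 mm and grips with 20 to 120 N. Pads are 22 mm wide; open, the fingers measure 114 mm over their backs; the gripper's body (76 mm by 85 mm) begins 54 mm behind the grasp point. The pads swing forward as they close: fully open they stand 13 mm farther back than shut.
Start: joints at [-1.34, 0.48, 1.596, -0, 1.065, -0.047], TCP at [0.178, -0.625, 0.231] pointing down, gripper open.
Joint ranges: [-2.75, 2.75], [-0.82, 2.05], [0.23, 2.67], [-1.56, 4.7], [0.09, 2.69], [-2.92, 2.92]. Speed limits (rad/s): [1.89, 1.89, 2.39, 3.01, 3.01, 3.01].

## Interface

Orientations are given as a rotation vector (axis times angle).
In Python, from station import r gives the robot as it stands.
- The arm moves only by the tool play_rows, never from a script. Its argument "motion" is a list of rows, each a list of 7 numbers: the opening in per cent of the stroke, from 0 (shut) to 100 (fully open), then the shift along the world's x, y, z in m, then the turn, a rotation vector about the world's x, y, z in rad. In form: [[hand, x, y, z, ax, ay, az], ...]. A call has 1 to 8 rows; each row is the pose to reach, as a shift and turn from the pose commanded when the call began; what a row does not reach only later rows make up. A row lasts 1/10 s, in which the tool goes at most 50 mm and 8.59 degrees, less where a joint would pass 70% of its speed; a pose out of reach is approached as far as the arm can. A call with a gripper value outside its range is refused whole. The fingers move at their own pace and stop on an object; "force" is the grip in N (left out, the last holds). Time passes only in rows, so rows that repeat a pose let the fingers close. It gives the time, the measured TCP pose, the force, the opening and the grip force at its end, in the units of the state.
- r.state(): the state, without advancing time (a new reading comes with each control period).
- r.snapshot(name): name is "side" or "top" or "wrist"; returns (picture, depth): 480x640x3 uint8, red, green, blue; 480x640 float32, m along the optical axis (not along the pixel's ray), 0 where there is no reading.
- r.camera_info(name): a dict with "fx", "fy", "cx", "cy" (pixels), "D" ([k1, k2, p1, p2, k3] as OpenCV has them; the pictures are not rectified), "R" (3x3) and "t" (3): a world point X has camera coordinates R X + t. Camera axes: x right, y down, z forward; pixel columns grow to the right and rows downward; lengths in m; the calibration is good to about 2 mm. A picture is of the moment at which its call begins: read the wrist's pose just before it. camera_info takes no time and is no camera call; for the wrist camera it gives the pose at the moment of the call.
- r.finish_job(): hands the job in; it is judged then, once.
The state is a dict: "clock": time; "joint_pos": joint angles; "joint_vel": joint speeds; "joint_torque": joint torques, N m; "position": TCP position; "eef_rot": TCP orientation; "ft_force": force on the tool from outside, world axes, zero at the start; "torque": the same for the moment, N m; "gripper_width": finger opening in m; "grip_force": force on a finger pad.
Only numpy, scipy, OpenCV 4.12 (cv2) and the standard library are available. Lean on these libraries where they do the work, as an engineer would, in place of code of your own. Each camera call takes 0.05 s, during which the arm holds its last target. There are 200 camera calls.

## Working session

There is one attempt and no reset: what is moved stays moved. The work goes in short steps, Python scripts to look and compute and a tool call to move; the robot and the scene stay as the last step left them, time stands still between calls to the robot, and variables do not carry over. Pictures are saved under pics/ and viewed, at most 10 in all, crops included, and the job is handed in when it is done.

Besides the shell and the picture viewer there is one more tool, called as name(argument=value, ...), one argument or row to a line, values as JSON. play_rows: Moves the arm, as the interface text tells. Its arguments: {"type":"object","properties":{"motion":{"type":"array","items":{"type":"array","items":{"type":"number"}}},"force":{"type":"number"}},"required":["motion"]}

```bash
mkdir -p pics; python3 - <<'E'
from station import r
import cv2,numpy as np
s=r.state();print({k:np.round(v,3).tolist() for k,v in s.items()})
ims=[]
for n in ("top","side"):
    p,d=r.snapshot(n);np.savez(f"{n}0.npz",p=p,d=d)
    c=r.camera_info(n);print(n,c)
    cv2.imwrite(f"pics/{n}0.png",p[:,:,::-1])
E
```

```text
{'clock': 0.0, 'joint_pos': [-1.34, 0.481, 1.597, 0.0, 1.065, -0.047], 'joint_vel': [0.001, 0.0, 0.0, 0.0, 0.001, -0.001], 'joint_torque': [0.001, -95.065, -43.018, -0.0, 0.012, 0.0], 'position': [0.178, -0.625, 0.231], 'eef_rot': [-3.11, -0.435, 0.0], 'ft_force': [0.199, -0.478, 0.249], 'torque': [0.019, 0.003, -0.01], 'grip_force': 0.0, 'gripper_width': 0.085}
top {'fx': 506.0365994398733, 'fy': 506.0365994398733, 'cx': 317.2036655026871, 'cy': 241.0855364572093, 'D': array([-0.11612202,  0.        ,  0.        ,  0.        ,  0.        ]), 'R': array([[ 1.66278826e-01, -9.86078645e-01, -5.08084707e-04],
       [-9.66593491e-01, -1.62891148e-01, -1.97897696e-01],
       [ 1.95059929e-01,  3.33973079e-02, -9.80222548e-01]]), 't': array([-0.01438497,  0.56021018,  0.82418343])}
side {'fx': 495.5645232813582, 'fy': 495.5645232813582, 'cx': 311.60944395234776, 'cy': 239.78086607529028, 'D': array([0.01680169, 0.        , 0.        , 0.        , 0.        ]), 'R': array([[-0.81832971, -0.57473836,  0.00350597],
       [-0.27881754,  0.39163984, -0.87685747],
       [ 0.50259055, -0.71853604, -0.48073765]]), 't': array([0.48642907, 0.2131017 , 0.69821662])}
```

View pics/top0.png

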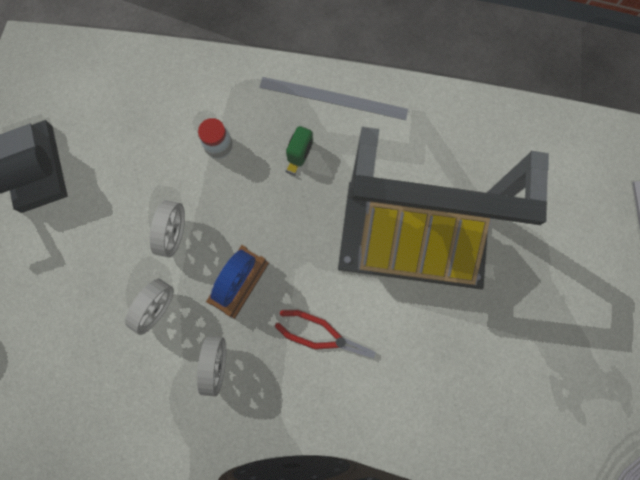

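View pics/side0.png

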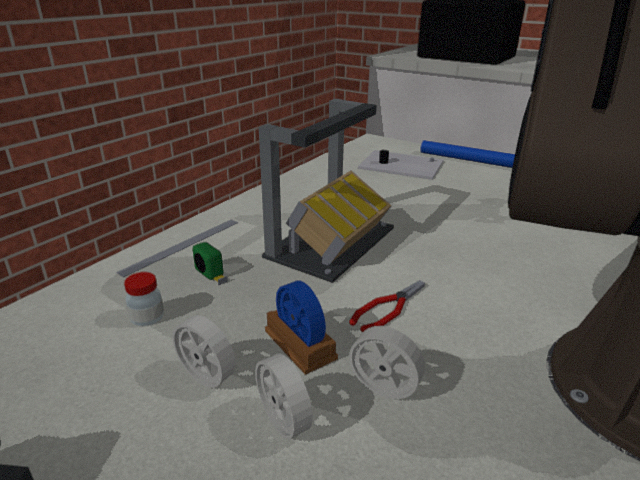

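The top view shows the crate's four yellow covers at about (380,238), (411,241), (440,244) and (468,248), so slot 1 is on the left (+y). There are four reel shapes: blue at (237,278) in the wooden cradle, and white ones at (168,228), (150,306) and (210,365). Only the blue one fits the description. The jar is at (213,137), the tape at (299,148) and the snips at (325,330).

```bash
cat > h.py <<'E'
import numpy as np,cv2
from station import r
from scipy.spatial.transform import Rotation as Ro
def pts(n,d,m,c=None):
    c=c or r.camera_info(n); v,u=np.nonzero(m&(d>0)); K=np.array([[c['fx'],0,c['cx']],[0,c['fy'],c['cy']],[0,0,1]])
    q=cv2.undistortPoints(np.stack([u,v],1).astype(float)[:,None],K,np.array(c['D']))[:,0]
    z=d[v,u][:,None]; X=np.hstack([q*z,z]); return (X-c['t'])@np.array(c['R']),u,v
def proj(n,X,c=None):
    c=c or r.camera_info(n); K=np.array([[c['fx'],0,c['cx']],[0,c['fy'],c['cy']],[0,0,1]])
    return cv2.projectPoints(np.array(X,float).reshape(-1,1,3),cv2.Rodrigues(np.array(c['R']))[0],np.array(c['t']),K,np.array(c['D']))[0][:,0]
def hsv(p): return cv2.cvtColor(p,cv2.COLOR_RGB2HSV)
def mask(p,lo,hi): return cv2.inRange(hsv(p),lo,hi)>0
YEL=((22,150,60),(34,255,255)); BLU=((100,120,30),(130,255,255))
def big(m,k=1):
    n,l,s,c=cv2.connectedComponentsWithStats(m.astype(np.uint8)); o=1+np.argsort(-s[1:,4])[:k]; return [l==i for i in o]
E
python3 - <<'E'
from h import *
for n in ("top","side"):
    f=np.load(f"{n}0.npz");p,d=f['p'],f['d']
    m=mask(p,*YEL); 
    Cs=[];A=[]
    for b in big(m,4):
        X,u,v=pts(n,d,cv2.erode(b.astype(np.uint8),np.ones((3,3)))>0)
        if len(X)<30: continue
        print(n,'yel',b.sum(),u.mean().round(),v.mean().round(),np.median(X,0).round(4),((X.max(0)+X.min(0))/2).round(4)); A.append(X)
    X=np.vstack(A);X=X[(X[:,2]>.05)&(X[:,2]<.2)];c=X.mean(0);U,S,V=np.linalg.svd(X-c,full_matrices=False)
    print('plane',c.round(4),(V*np.sign(V[2,2])).round(3),'rms',S[2]/len(X)**.5)
    b=[b for b in big(mask(p,*BLU),3)]
    for q in b:
        X,u,v=pts(n,d,q)
        if len(X)<200: continue
        print(n,'blue',q.sum(),u.mean(),v.mean(),X.mean(0).round(4),X.min(0).round(3),X.max(0).round(3))
        X=X[(X[:,2]>.02)]
        if n=='top':
            T=X[X[:,2]>X[:,2].max()-.02];rc=cv2.minAreaRect((X[:,:2]*1000).astype(np.float32));print('rect all',rc)
            rc=cv2.minAreaRect((T[:,:2]*1000).astype(np.float32));print('rect top',rc,cv2.boxPoints(rc).tolist())
f=np.load("side0.npz")['p'];cv2.imwrite('pics/crop.png',cv2.resize(f[250:400,240:440],None,fx=3,fy=3)[:,:,::-1])
E
```

```text
top yel 1293 410.0 241.0 [ 0.5717 -0.0741  0.1015] [ 0.5703 -0.0737  0.1002]
top yel 1286 439.0 245.0 [ 0.5723 -0.1222  0.1013] [ 0.5718 -0.1222  0.0995]
top yel 1281 381.0 237.0 [ 0.57   -0.0264  0.1015] [ 0.5686 -0.0258  0.1003]
top yel 1267 467.0 249.0 [ 0.5744 -0.1703  0.1019] [ 0.5728 -0.1698  0.101 ]
plane [ 0.5717 -0.0979  0.101 ] [[ 0.028 -1.    -0.002]
 [-0.865 -0.023 -0.501]
 [-0.5   -0.015  0.866]] rms 0.0013674192779447416
top blue 1190 231.36548223350255 277.4306260575296 [0.4646 0.2087 0.0828] [0.419 0.183 0.011] [0.513 0.235 0.11 ]
rect all ((466.50177001953125, 210.46746826171875), (25.64101791381836, 93.34796142578125), 68.22743225097656)
rect top ((465.9136047363281, 210.85935974121094), (25.640188217163086, 75.50597381591797), 67.83499908447266) [[426.11383056640625, 213.22991943359375], [496.03997802734375, 184.74337768554688], [505.71337890625, 208.48880004882812], [435.7872314453125, 236.975341796875]]
side yel 607 330.0 216.0 [ 0.5687 -0.0251  0.1028] [ 0.5693 -0.0254  0.1034]
side yel 541 343.0 207.0 [ 0.57   -0.0729  0.1029] [ 0.5707 -0.0728  0.1037]
side yel 483 354.0 199.0 [ 0.5715 -0.1203  0.1027] [ 0.5722 -0.1223  0.1035]
side yel 438 365.0 191.0 [ 0.5734 -0.1687  0.1031] [ 0.5742 -0.1706  0.1032]
plane [ 0.571  -0.0883  0.1031] [[-0.035  0.999 -0.002]
 [ 0.866  0.031  0.5  ]
 [-0.499 -0.015  0.866]] rms 0.0010563064380735663
side blue 2175 301.186089359742 311.44403500690925 [0.46   0.2197 0.0736] [0.417 0.194 0.02 ] [0.518 0.243 0.113]
side blue 1180 468.25617021276594 153.24510638297872 [ 0.5502 -0.7601  0.0285] [ 0.24  -0.794  0.005] [0.696 0.066 0.309]
```

View pics/crop.png

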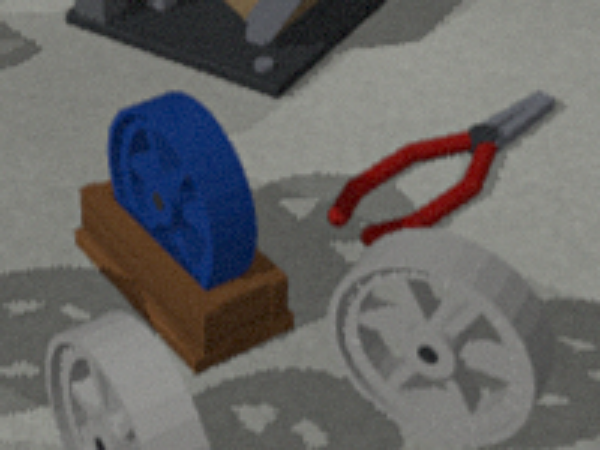

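The crop confirms the blue reel, standing on edge in the brown cradle with the snips clear of it. Crate geometry checks out: the face centre is at z≈0.102, as expected, and the lean is 30°. Next I work out the orientations.

```bash
cat >> h.py <<'E'
ps=np.radians(1.75); cy_=np.array([-np.sin(ps),np.cos(ps),0]); cz_=np.array([-.5*np.cos(ps),-.5*np.sin(ps),.75**.5]); cx_=np.cross(cy_,cz_)
F0=np.array([.571,-.098,.1025])
def face(x,y,h): return F0+x*cx_+y*cy_+h*cz_
def ori(y,z): y=np.array(y);z=np.array(z);return Ro.from_matrix(np.stack([np.cross(y,z),y,z],1))
def go(p,R):
    s=r.state(); R0=Ro.from_rotvec(s['eef_rot']); dv=(R*R0.inv()).as_rotvec()
    print('pos',np.round(s['position'],4),'shift',np.round(p-s['position'],4),'turn',dv.round(4),'deg',np.degrees(np.linalg.norm(dv)).round(1),'t',s['clock'],'F',np.round(s['ft_force'],2))
E
python3 - <<'E'
from h import *
R0=Ro.from_rotvec(r.state()['eef_rot']);print(R0.as_matrix().round(3),cx_,cz_)
for sg in (1,-1): print(sg); go(face(0,-.075,.06),ori(sg*cy_,-cz_)); go(np.array([.466,.211,.2]),ori(sg*np.array([.377,.926,0])/np.hypot(.377,.926),[0,0,-1.]))
E
```

```text
[[ 0.962  0.274 -0.   ]
 [ 0.274 -0.962  0.001]
 [ 0.    -0.001 -1.   ]] [0.86562148 0.02644713 0.5       ] [-0.4997668  -0.01526926  0.8660254 ]
1
pos [ 0.1782 -0.6248  0.2308] shift [ 0.3651  0.4509 -0.0763] turn [-0.7476 -0.1176  2.8027] deg 166.3 t 0.1 F [0.1  0.6  0.33]
pos [ 0.1782 -0.6248  0.2308] shift [ 0.2878  0.8358 -0.0308] turn [-1.0000e-04 -1.3000e-03  2.4772e+00] deg 141.9 t 0.1 F [0.1  0.6  0.33]
-1
pos [ 0.1782 -0.6248  0.2308] shift [ 0.3651  0.4509 -0.0763] turn [ 0.0796 -0.5188 -0.2418] deg 33.1 t 0.1 F [0.1  0.6  0.33]
pos [ 0.1782 -0.6248  0.2308] shift [ 0.2878  0.8358 -0.0308] turn [-1.000e-03  1.000e-04 -6.644e-01] deg 38.1 t 0.1 F [0.1  0.6  0.33]
```

play_rows(
  motion=[
    [0,0.05,0.05,0.02,0.01,-0.07,-0.03],
    [0,0.1,0.1,0.02,0.02,-0.15,-0.07],
    [0,0.14,0.15,0.02,0.03,-0.22,-0.1],
    [0,0.18,0.2,0.02,0.04,-0.29,-0.135],
    [0,0.22,0.25,0.02,0.05,-0.36,-0.17],
    [0,0.26,0.3,0.02,0.06,-0.43,-0.2],
    [0,0.29,0.34,0.01,0.08,-0.519,-0.242],
    [0,0.32,0.38,0,0.08,-0.519,-0.242],
  ],
)

```text
clock: 0.9
position: [0.4364, -0.3222, 0.2415]
eef_rot: [-3.025, -0.038, -0.814]
ft_force: [0.8, -0.4, -0.9]
gripper_width: 0.0001
grip_force: 0.0
```

```bash
python3 -c "
from h import *
go(face(0,-.075,.03),ori(-cy_,-cz_))"
```

```text
pos [ 0.4364 -0.3222  0.2415] shift [ 0.1219  0.1488 -0.113 ] turn [-0.0019  0.0022  0.005 ] deg 0.3 t 0.9 F [ 0.79 -0.43 -0.9 ]
```

play_rows(
  motion=[
    [0,0.03,0.04,-0.02,0,0,0],
    [0,0.06,0.08,-0.04,0,0,0],
    [0,0.08,0.11,-0.06,0,0,0],
    [0,0.1,0.13,-0.08,0,0,0],
    [0,0.1,0.13,-0.08,0,0,0],
    [0,0.1,0.13,-0.08,0,0,0],
  ],
)

```text
clock: 1.5
position: [0.5371, -0.193, 0.1617]
eef_rot: [-3.026, -0.048, -0.809]
ft_force: [0.2, -1.0, 0.5]
gripper_width: -0.0003
grip_force: 0.0
```

```bash
python3 -c "
from h import *
go(face(0,-.075,.005),ori(-cy_,-cz_))
print(r.state()['joint_pos'])
p,d=r.snapshot('top');cv2.imwrite('pics/a.png',p[120:320,240:560,::-1])
"
```

```text
pos [ 0.5371 -0.193   0.1617] shift [ 0.0337  0.02   -0.0548] turn [-0.0002 -0.001  -0.0013] deg 0.1 t 1.5 F [ 0.19 -0.97  0.54]
[-0.59000881  0.33988063  2.25377051  1.22400745  0.31447178 -0.19245809]
```

View pics/a.png

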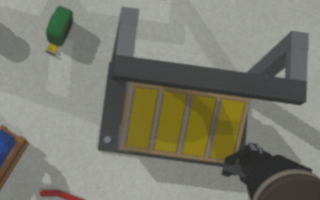

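The closed fingertips (crop 235,160) hang just short of slot 4's cover. Next I approach it and press.

play_rows(
  motion=[
    [0,0.015,0.02,-0.02,0,0,0],
    [0,0.0335,0.02,-0.05,0,0,0],
    [0,0.034,0.02,-0.055,0,0,0],
    [0,0.034,0.02,-0.055,0,0,0],
  ],
)

```text
clock: 1.95
position: [0.5709, -0.1749, 0.1067]
eef_rot: [-3.027, -0.043, -0.811]
ft_force: [0.6, 0.4, 1.1]
gripper_width: 0.0002
grip_force: 0.0
```

play_rows(
  motion=[
    [0,0.0015,0,-0.0026,0,0,0],
    [0,0.003,0,-0.0052,0,0,0],
    [0,0.004,0,-0.007,0,0,0],
    [0,0.004,0,-0.007,0,0,0],
  ],
)

```text
clock: 2.35
position: [0.5754, -0.1743, 0.1007]
eef_rot: [-3.027, -0.045, -0.813]
ft_force: [0.4, -0.7, 1.7]
gripper_width: -0.0001
grip_force: 0.7
```

play_rows(
  motion=[
    [0,0.001,0,-0.0017,0,0,0],
    [0,0.002,0,-0.0035,0,0,0],
    [0,0.002,0,-0.0035,0,0,0],
  ],
)

```text
clock: 2.65
position: [0.5771, -0.1737, 0.0974]
eef_rot: [-3.027, -0.046, -0.813]
ft_force: [-13.1, 0.5, 23.8]
gripper_width: 0.0004
grip_force: 12.8
```

Slot 4 stops hard (27 N at about 6 mm), so it is taken. Next is slot 3.

play_rows(
  motion=[
    [0,-0.012,0,0.021,0,0,0],
    [0,-0.012,0.024,0.021,0,0,0],
    [0,-0.0135,0.048,0.021,0,0,0],
    [0,-0.0065,0.048,0.009,0,0,0],
    [0,-0.0035,0.048,0.004,0,0,0],
    [0,-0.0025,0.048,0.0017,0,0,0],
    [0,-0.0025,0.048,0.0017,0,0,0],
  ],
)

```text
clock: 3.35
position: [0.5745, -0.1257, 0.0981]
eef_rot: [-3.027, -0.046, -0.811]
ft_force: [-0.4, 1.3, 1.7]
gripper_width: 0.0003
grip_force: 0.7
```

play_rows(
  motion=[
    [0,0.001,0,-0.0017,0,0,0],
    [0,0.002,0,-0.0035,0,0,0],
    [0,0.002,0,-0.0035,0,0,0],
  ],
)

```text
clock: 3.65
position: [0.5755, -0.1255, 0.0966]
eef_rot: [-3.027, -0.046, -0.814]
ft_force: [-35.8, 4.1, 57.0]
gripper_width: -0.0001
grip_force: 31.7
```

Slot 3 also stops hard, so it is taken. Next is slot 2.

play_rows(
  motion=[
    [0,-0.012,0,0.021,0,0,0],
    [0,-0.012,0.024,0.021,0,0,0],
    [0,-0.0135,0.048,0.021,0,0,0],
    [0,-0.0065,0.048,0.009,0,0,0],
    [0,-0.0045,0.048,0.006,0,0,0],
    [0,-0.0035,0.048,0.0035,0,0,0],
    [0,-0.003,0.048,0.0025,0,0,0],
    [0,-0.003,0.048,0.0025,0,0,0],
  ],
)

```text
clock: 4.45
position: [0.5735, -0.0782, 0.0976]
eef_rot: [-3.027, -0.045, -0.812]
ft_force: [-2.7, 2.3, 5.4]
gripper_width: -0.0002
grip_force: 2.6
```

play_rows(
  motion=[
    [0,0.001,0,-0.0017,0,0,0],
    [0,0.001,0,-0.0017,0,0,0],
  ],
)

```text
clock: 4.65
position: [0.5739, -0.078, 0.0968]
eef_rot: [-3.027, -0.045, -0.813]
ft_force: [-22.4, 2.6, 38.1]
gripper_width: 0.0001
grip_force: 20.8
```

Slot 2 is taken too, which leaves slot 1. I'll press it now.

play_rows(
  motion=[
    [0,-0.012,0,0.021,0,0,0],
    [0,-0.012,0.024,0.021,0,0,0],
    [0,-0.0135,0.048,0.021,0,0,0],
    [0,-0.0065,0.048,0.009,0,0,0],
    [0,-0.0035,0.048,0.0035,0,0,0],
    [0,-0.002,0.048,0.0008,0,0,0],
    [0,-0.0015,0.048,0,0,0,0],
    [0,-0.0015,0.048,0,0,0,0],
  ],
)

```text
clock: 5.45
position: [0.573, -0.0302, 0.0958]
eef_rot: [-3.027, -0.045, -0.811]
ft_force: [-1.4, -0.5, 1.6]
gripper_width: -0.0001
grip_force: 0.8
```

play_rows(
  motion=[
    [0,0.001,0,-0.0017,0,0,0],
    [0,0.001,0,-0.0017,0,0,0],
  ],
)

```text
clock: 5.65
position: [0.5741, -0.0301, 0.0941]
eef_rot: [-3.027, -0.045, -0.812]
ft_force: [0.2, 0.1, 1.3]
gripper_width: -0.0001
grip_force: 0.8
```

play_rows(
  motion=[
    [0,0.0035,0,-0.006,0,0,0],
    [0,0.007,0,-0.012,0,0,0],
    [0,0.009,0,-0.0156,0,0,0],
    [0,0.009,0,-0.0156,0,0,0],
  ],
)

```text
clock: 6.05
position: [0.5833, -0.0299, 0.0777]
eef_rot: [-3.027, -0.045, -0.81]
ft_force: [0.4, -2.5, 1.3]
gripper_width: 0.0
grip_force: 0.9
```

```bash
python3 -c "
from h import *
s=r.state();print((s['position']-F0)@np.stack([cx_,cy_,cz_],1),s['ft_force'])
a=np.array([.377,.926,0])/np.hypot(.377,.926)
go(np.array([.466,.211,.17]),ori(-a,[0,0,-1.]))"
```

```text
[ 4.21914151e-05  6.77239453e-02 -2.87047811e-02] [ 0.43909609 -2.4727163   1.27991191]
pos [ 0.5833 -0.0299  0.0777] shift [-0.1173  0.2409  0.0923] turn [ 0.0938  0.5185 -0.4069] deg 38.1 t 6.05 F [ 0.44 -2.47  1.28]
```

Slot 1's cover swings in about 29 mm deep at roughly 1–3 N, so slot 1 is the empty one. I'll retract along the slot and go to the reel.

play_rows(
  motion=[
    [0,-0.02,0,0.035,0,0,0],
    [0,-0.04,0,0.07,0,0,0],
    [0,-0.06,0,0.105,0,0,0],
    [50,-0.075,0.04,0.12,0.02,0.1,-0.08],
    [100,-0.085,0.08,0.12,0.04,0.21,-0.16],
    [100,-0.095,0.12,0.12,0.06,0.31,-0.24],
    [100,-0.105,0.16,0.12,0.075,0.41,-0.32],
    [100,-0.11,0.2,0.12,0.094,0.5185,-0.407],
  ],
)

```text
clock: 6.85
position: [0.5391, 0.042, 0.1566]
eef_rot: [-2.933, -0.01, -0.693]
ft_force: [-0.8, -0.1, 0.1]
gripper_width: 0.072
grip_force: 0.0
```

play_rows(
  motion=[
    [100,0,0,0,0,0,0],
    [100,0,0,0,0,0,0],
  ],
)

```text
clock: 7.05
position: [0.5396, 0.0416, 0.1566]
eef_rot: [-2.934, -0.014, -0.696]
ft_force: [0.6, -0.9, 0.1]
gripper_width: 0.0858
grip_force: 0.0
```

```bash
python3 -c "
from h import *
a=np.array([.377,.926,0])/np.hypot(.377,.926)
go(np.array([.466,.211,.17]),ori(-a,[0,0,-1.]))
c=r.camera_info('wrist');p,d=r.snapshot('wrist')
cv2.imwrite('pics/w.png',p[:,:,::-1])
for b in big(mask(p,*BLU),1):
    X,u,v=pts('wrist',d,b,c);print(len(X),u.mean(),v.mean(),X.min(0).round(3),X.max(0).round(3))
    Q=X[X[:,2]>.06]; print('rect',cv2.minAreaRect((Q[:,:2]*1000).astype(np.float32)))
    Q=X[X[:,2]>.09]; print('rect',cv2.minAreaRect((Q[:,:2]*1000).astype(np.float32)))
"
```

```text
pos [0.5396 0.0416 0.1566] shift [-0.0736  0.1694  0.0134] turn [-0.0361  0.4843 -0.3881] deg 35.6 t 7.05 F [ 0.56 -0.85  0.12]
3607 94.67008594399778 364.3185472691988 [ 0.473  0.086 -0.   ] [0.526 0.307 0.227]
rect ((515.8233642578125, 154.7270050048828), (34.1102409362793, 135.69200134277344), 18.369497299194336)
rect ((505.2718200683594, 151.15997314453125), (24.052642822265625, 134.63812255859375), 8.743657112121582)
```

View pics/w.png

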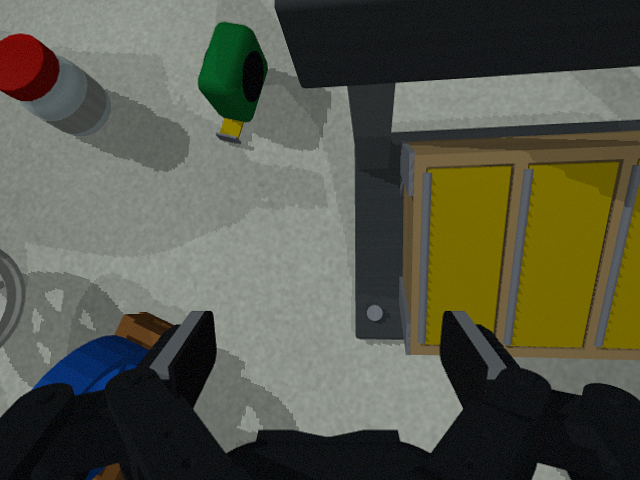

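The wrist view shows slot 1 and slot 2's covers on the right (470,255), the tape at (235,70), the jar at (50,80), and the blue reel at the lower left (90,360). The joint speed limit slowed that move, so I'll carry on.

play_rows(
  motion=[
    [100,-0.02,0.02,0.03,-0.004,0.05,-0.04],
    [100,-0.03,0.05,0.05,-0.008,0.1,-0.08],
    [100,-0.04,0.08,0.05,-0.012,0.17,-0.135],
    [100,-0.05,0.11,0.05,-0.018,0.24,-0.19],
    [100,-0.06,0.14,0.05,-0.024,0.31,-0.25],
    [100,-0.07,0.17,0.05,-0.03,0.4,-0.32],
    [100,-0.0735,0.17,0.05,-0.036,0.484,-0.388],
    [100,-0.0735,0.17,0.05,-0.036,0.484,-0.388],
  ],
)

```text
clock: 7.9
position: [0.4749, 0.1964, 0.2]
eef_rot: [-3.0, 0.311, -0.248]
ft_force: [1.0, 0.2, -0.8]
gripper_width: 0.0853
grip_force: 0.0
```

play_rows(
  motion=[
    [100,0,0,0,0,0,0],
    [100,0,0,0,0,0,0],
  ],
)

```text
clock: 8.1
position: [0.4756, 0.197, 0.1999]
eef_rot: [-2.998, 0.301, -0.252]
ft_force: [-0.4, -0.4, -0.7]
gripper_width: 0.0854
grip_force: 0.0
```

```bash
python3 -c "
from h import *
a=np.array([.377,.926,0])/np.hypot(.377,.926)
go(np.array([.466,.211,.17]),ori(-a,[0,0,-1.]))
c=r.camera_info('wrist');p,d=r.snapshot('wrist')
cv2.imwrite('pics/w2.png',p[:,:,::-1])
m=mask(p,*BLU); X,u,v=pts('wrist',d,m,c); k=(abs(X[:,0]-.466)<.07)&(abs(X[:,1]-.211)<.06)&(X[:,2]>.02)&(X[:,2]<.12);X=X[k]
print(len(X),u[k].mean(),v[k].mean(),X.min(0).round(3),X.max(0).round(3))
for h in (.04,.08,.1):
    Q=X[X[:,2]>h]; print('rect',cv2.minAreaRect((Q[:,:2]*1000).astype(np.float32)))
print(r.state()['joint_pos'])
"
```

```text
pos [0.4756 0.197  0.1999] shift [-0.0096  0.014  -0.0299] turn [-0.084   0.1865 -0.1857] deg 15.8 t 8.1 F [-0.39 -0.35 -0.75]
5272 331.11608497723824 269.9275417298938 [0.418 0.183 0.02 ] [0.517 0.239 0.112]
rect ((467.3460693359375, 211.84420776367188), (26.220584869384766, 96.19512939453125), 69.04246520996094)
rect ((466.6888427734375, 212.0848388671875), (26.216712951660156, 90.9205322265625), 69.13115692138672)
rect ((466.8315124511719, 212.03045654296875), (26.216712951660156, 64.68666076660156), 69.13115692138672)
[0.30144642 0.24129099 2.10125135 0.07564861 0.60118172 2.01563308]
```

View pics/w2.png

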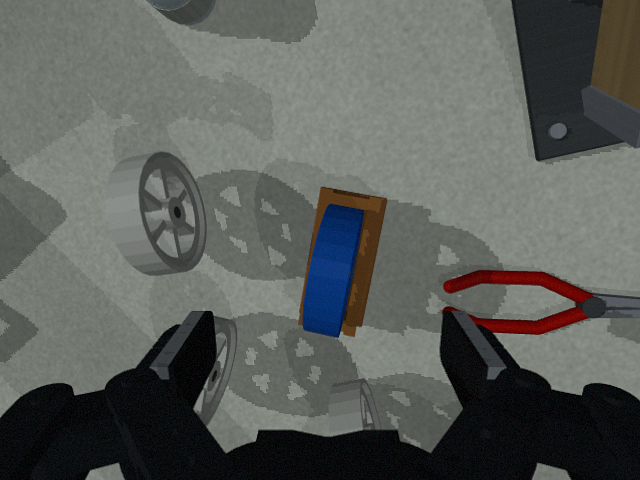

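The wrist view shows the blue reel at (331,270) in the cradle, with a white reel partly behind the left finger (215,365) and the snips' handles at (450,300). The centre measures (0.467, 0.212) with the axle at 69°. I'll check the white reel's clearance with the top picture and align.

```bash
python3 -c "
from h import *
a=np.array([.358,.934,0]);a/=np.linalg.norm(a)
go(np.array([.467,.212,.15]),ori(-a,[0,0,-1.]))
f=np.load('top0.npz');X,u,v=pts('top',f['d'],np.ones((480,640),bool))
k=(X[:,2]>.04)&(X[:,2]<.12)&(u<260)&(v>180)&~mask(f['p'],*BLU)[v,u]
Y=X[k]-[.467,.212,0]; b=np.cross(a,[0,0,1]); A,B=Y@a,Y@b
j=(abs(B)<.05)&(abs(A)>.016);print(len(Y),np.sort(abs(A[j]))[:20:4], [(A[j][A[j]>0].min() if (A[j]>0).any() else 0),(A[j][A[j]<0].max() if (A[j]<0).any() else 0)])
"
```

```text
pos [0.4754 0.1962 0.1997] shift [-0.0084  0.0158 -0.0497] turn [-0.0854  0.1852 -0.1639] deg 15.0 t 8.15 F [-0.12  0.14 -0.82]
3866 [0.1218745  0.12273264 0.1234939  0.12395313 0.12410297] [np.float64(0.12187450185068623), 0]
```

play_rows(
  motion=[
    [70,-0.004,0.008,0,-0.03,0.06,-0.05],
    [70,-0.008,0.016,0,-0.06,0.12,-0.11],
    [70,-0.0085,0.016,0,-0.085,0.185,-0.164],
    [70,-0.0085,0.016,0,-0.085,0.185,-0.164],
    [70,-0.0085,0.016,0,-0.085,0.185,-0.164],
    [70,-0.0085,0.016,0,-0.085,0.185,-0.164],
  ],
)

```text
clock: 8.75
position: [0.4667, 0.2112, 0.1998]
eef_rot: [3.088, -0.575, 0.001]
ft_force: [-1.7, 0.4, -0.3]
gripper_width: 0.0598
grip_force: 0.0
```

```bash
python3 -c "
from h import *
a=np.array([.358,.934,0]);a/=np.linalg.norm(a)
go(np.array([.467,.212,.074]),ori(-a,[0,0,-1.]))"
```

```text
pos [0.4667 0.2112 0.1998] shift [ 0.0003  0.0008 -0.1258] turn [0.0004 0.0009 0.0019] deg 0.1 t 8.75 F [-1.66  0.37 -0.28]
```

play_rows(
  motion=[
    [70,0,0.001,-0.04,0,0,0],
    [70,0,0.001,-0.08,0,0,0],
    [70,0,0.001,-0.11,0,0,0],
    [70,0,0.001,-0.126,0,0,0],
    [70,0,0.001,-0.126,0,0,0],
  ],
)

```text
clock: 9.25
position: [0.4655, 0.212, 0.0724]
eef_rot: [3.086, -0.575, -0.003]
ft_force: [-0.2, -0.3, 0.4]
gripper_width: 0.0597
grip_force: 0.0
```

play_rows(
  motion=[
    [0,0,0,0,0,0,0],
    [0,0,0,0,0,0,0],
    [0,0,0,0,0,0,0],
    [0,0,0,0,0,0,0],
    [0,0,0,0,0,0,0],
  ],
  force=60,
)

```text
clock: 9.75
position: [0.468, 0.2133, 0.0754]
eef_rot: [-3.088, 0.576, -0.004]
ft_force: [-1.1, -1.6, 10.1]
gripper_width: 0.0254
grip_force: 60.7
```

play_rows(
  motion=[
    [0,0,0,0.03,0,0,0],
    [0,0,0,0.06,0,0,0],
    [0,0,0,0.1,0,0,0],
    [0,0,0,0.14,0,0,0],
    [0,0,0,0.16,0,0,0],
  ],
)

```text
clock: 10.25
position: [0.4684, 0.2135, 0.2383]
eef_rot: [-3.087, 0.575, -0.008]
ft_force: [0.4, 0.8, -1.7]
gripper_width: 0.0248
grip_force: 59.4
```

```bash
python3 -c "
from h import *
go(face(0,.068,.12),ori(-cy_,-cz_));print(r.state()['joint_pos'].round(3) if hasattr(r.state()['joint_pos'],'round') else r.state()['joint_pos'])
for n in ('side','top','wrist'):
    c=r.camera_info(n);p,d=r.snapshot(n)
    X,u,v=pts(n,d,mask(p,*BLU),c);k=(abs(X[:,0]-.467)<.08)&(abs(X[:,1]-.212)<.08)&(X[:,2]>.1);X=X[k]
    if len(X): print(n,len(X),X.min(0).round(3),X.max(0).round(3),cv2.minAreaRect((X[:,:2]*1000).astype(np.float32)))
"
```

```text
pos [0.4684 0.2135 0.2383] shift [ 0.0405 -0.2454 -0.0318] turn [-0.0903 -0.5144  0.3894] deg 37.3 t 10.25 F [ 0.44  0.76 -1.74]
[ 3.700e-01  2.810e-01  1.898e+00 -2.000e-03  9.570e-01  2.310e+00]
side 2776 [0.418 0.167 0.175] [0.52  0.244 0.323] ((463.2856750488281, 220.43179321289062), (91.46998596191406, 74.52264404296875), 25.725675582885742)
top 420 [0.463 0.173 0.18 ] [0.515 0.206 0.345] ((488.12420654296875, 191.95579528808594), (57.7115478515625, 25.60169792175293), 14.054657936096191)
wrist 17837 [0.43  0.184 0.217] [0.519 0.238 0.276] ((474.36041259765625, 210.3616943359375), (30.5355281829834, 85.67491912841797), 71.17509460449219)
```

The reel is held: width 25 mm, grip 59 N, with its centre about 15 mm ahead of the TCP. I'll rotate while carrying it, staying in front of the crate.

play_rows(
  motion=[
    [0,-0.01,-0.03,0.01,-0.01,-0.06,0.05],
    [0,-0.015,-0.06,0.01,-0.025,-0.13,0.1],
    [0,-0.015,-0.09,0.01,-0.04,-0.2,0.15],
    [0,-0.015,-0.12,0.01,-0.05,-0.27,0.2],
    [0,-0.015,-0.15,0.01,-0.065,-0.34,0.26],
    [0,-0.015,-0.18,0.01,-0.08,-0.42,0.32],
    [0,-0.015,-0.21,0.01,-0.09,-0.514,0.39],
    [0,-0.015,-0.235,0.01,-0.09,-0.514,0.39],
  ],
)

```text
clock: 11.2
position: [0.4497, 0.0091, 0.2413]
eef_rot: [-3.035, -0.013, -0.737]
ft_force: [0.2, 0.4, -0.9]
gripper_width: 0.0252
grip_force: 59.6
```

play_rows(
  motion=[
    [0,0,0,0,0,0,0],
  ],
)

```text
clock: 11.3
position: [0.45, 0.0084, 0.2412]
eef_rot: [-3.036, -0.011, -0.735]
ft_force: [0.3, 0.6, -1.5]
gripper_width: 0.025
grip_force: 59.5
```

```bash
python3 -c "
from h import *
go(face(0,.068,.12),ori(-cy_,-cz_));print(r.state()['joint_pos'])"
```

```text
pos [0.45   0.0084 0.2412] shift [ 0.0589 -0.0403 -0.0348] turn [-0.015  -0.0487  0.0189] deg 3.1 t 11.3 F [ 0.34  0.62 -1.45]
[-0.1040959  -0.01150168  2.38582509  0.22564882  0.30336789  1.25970696]
```

play_rows(
  motion=[
    [0,0.01,-0.025,0,-0.015,-0.049,0.019],
    [0,0.03,-0.04,-0.015,-0.015,-0.049,0.019],
    [0,0.058,-0.0405,-0.034,-0.015,-0.049,0.019],
    [0,0.059,-0.0405,-0.035,-0.015,-0.049,0.019],
    [0,0.059,-0.0405,-0.035,-0.015,-0.049,0.019],
    [0,0.059,-0.0405,-0.035,-0.015,-0.049,0.019],
  ],
)

```text
clock: 11.9
position: [0.5096, -0.0298, 0.2068]
eef_rot: [-3.025, -0.046, -0.81]
ft_force: [-0.6, 0.7, -1.6]
gripper_width: 0.0253
grip_force: 59.5
```

```bash
python3 -c "
from h import *
go(face(0,.068,.08),ori(-cy_,-cz_))
C=np.stack([cx_,cy_,cz_],1); s=r.state();print('tcp crate',((s['position']-F0)@C).round(4))
for n in ('side','top'):
    p,d=r.snapshot(n)
    for nm,col in (('reel',BLU),('yel',YEL)):
        X,u,v=pts(n,d,mask(p,*col));Q=(X-F0)@C
        k=(abs(Q[:,0])<.075)&(abs(Q[:,1]-.068*(nm=='reel'))<(.035 if nm=='reel' else .11))&((Q[:,2]>.02) if nm=='reel' else (abs(Q[:,2])<.008)); Q=Q[k]
        if len(Q)>20: print(n,nm,len(Q),np.percentile(Q,1,0).round(4),np.percentile(Q,99,0).round(4))
"
```

```text
pos [ 0.5096 -0.0298  0.2068] shift [ 0.0193 -0.0014 -0.035 ] turn [-0.002  -0.0005 -0.0005] deg 0.1 t 11.9 F [-0.6   0.7  -1.65]
tcp crate [0.0008 0.07   0.1199]
side reel 1689 [-0.0464  0.0598  0.0587] [0.0484 0.085  0.1535]
side yel 1452 [-0.0495 -0.0837 -0.0021] [0.0519 0.0901 0.0028]
top reel 927 [-0.0025  0.0571  0.0579] [0.0487 0.0812 0.1991]
top yel 4227 [-0.0514 -0.0893 -0.0051] [0.0491 0.0885 0.0015]
```

Reel and cover centres agree to about 1 mm in x. I'll insert in stages and watch the force.

play_rows(
  motion=[
    [0,0.01,-0.0015,-0.017,0,0,0],
    [0,0.019,-0.0015,-0.035,0,0,0],
    [0,0.0275,-0.001,-0.05,0,0,0],
    [0,0.033,-0.001,-0.0585,0,0,0],
    [0,0.038,-0.001,-0.067,0,0,0],
    [0,0.038,-0.001,-0.067,0,0,0],
  ],
)

```text
clock: 12.6
position: [0.5463, -0.0293, 0.1475]
eef_rot: [-3.018, -0.049, -0.818]
ft_force: [-0.7, -0.6, 1.7]
gripper_width: 0.0253
grip_force: 59.9
```

```bash
python3 -c "
from h import *
go(face(0,.068,.007),ori(-cy_,-cz_))
C=np.stack([cx_,cy_,cz_],1); s=r.state();print('tcp crate',((s['position']-F0)@C).round(4), (np.array(s['ft_force'])@C).round(1))"
```

```text
pos [ 0.5463 -0.0293  0.1475] shift [ 0.0191 -0.0008 -0.0389] turn [-0.0056  0.0054 -0.0033] deg 0.5 t 12.6 F [-0.68 -0.62  1.74]
tcp crate [0.003  0.0694 0.0502] [ 0.3 -0.6  1.9]
```

play_rows(
  motion=[
    [0,0,0,0,0,0,0],
    [0,0,0,0,0,0,0],
  ],
)

```text
clock: 12.8
position: [0.5457, -0.0294, 0.1473]
eef_rot: [-3.019, -0.048, -0.815]
ft_force: [-0.7, -2.3, -0.0]
gripper_width: 0.0254
grip_force: 59.7
```

```bash
python3 -c "
from h import *
go(face(0,.068,.007),ori(-cy_,-cz_))
C=np.stack([cx_,cy_,cz_],1); s=r.state();print('tcp crate',((s['position']-F0)@C).round(4), (np.array(s['ft_force'])@C).round(1),s['joint_pos'],s['joint_vel'])"
```

```text
pos [ 0.5457 -0.0294  0.1473] shift [ 0.0197 -0.0007 -0.0387] turn [-0.0061  0.0037 -0.0031] deg 0.4 t 12.8 F [-0.72 -2.31 -0.03]
tcp crate [0.0023 0.0693 0.0504] [-0.7 -2.3  0.4] [-0.18850692  0.3299832   2.35674738  2.05136243  0.13111031 -0.67394579] [-0.00294791 -0.00957903  0.00203077 -0.0241562  -0.00077096  0.00882112]
```

play_rows(
  motion=[
    [0,0.002,0,-0.006,-0.006,0.004,-0.003],
    [0,0.004,-0.0005,-0.011,-0.006,0.004,-0.003],
    [0,0.007,-0.001,-0.016,-0.006,0.004,-0.003],
    [0,0.009,-0.001,-0.02,-0.006,0.004,-0.003],
    [0,0.009,-0.001,-0.02,-0.006,0.004,-0.003],
    [0,0.009,-0.001,-0.02,-0.006,0.004,-0.003],
  ],
)

```text
clock: 13.4
position: [0.555, -0.0304, 0.1275]
eef_rot: [-3.026, -0.047, -0.811]
ft_force: [-0.0, -1.7, -1.0]
gripper_width: 0.0251
grip_force: 59.6
```

```bash
cat >> h.py <<'E'
def st():
    go(face(0,.068,.007),ori(-cy_,-cz_))
    C=np.stack([cx_,cy_,cz_],1); s=r.state();print('tcp crate',((s['position']-F0)@C).round(4), (np.array(s['ft_force'])@C).round(1),np.round(s['joint_pos'],3))
E
python3 -c "
from h import *
st()"
```

```text
pos [ 0.555  -0.0304  0.1275] shift [ 0.0104  0.0003 -0.0189] turn [ 0.      0.0004 -0.0006] deg 0.0 t 13.4 F [-0.04 -1.68 -1.05]
tcp crate [0.0004 0.068  0.0286] [-0.6 -1.7 -0.9] [-0.18   0.385  2.351  2.372  0.151 -0.99 ]
```

play_rows(
  motion=[
    [0,0.0025,0,-0.0045,0,0,0],
    [0,0.005,0,-0.009,0,0,0],
    [0,0.0075,0,-0.0135,0,0,0],
    [0,0.0085,0,-0.0155,0,0,0],
    [0,0.0085,0,-0.0155,0,0,0],
  ],
)

```text
clock: 13.9
position: [0.5636, -0.0305, 0.1115]
eef_rot: [-3.027, -0.047, -0.811]
ft_force: [1.3, -1.2, -1.0]
gripper_width: 0.0255
grip_force: 59.5
```

```bash
python3 -c "
from h import *
st()"
```

```text
pos [ 0.5636 -0.0305  0.1115] shift [ 0.0018  0.0004 -0.003 ] turn [ 0.     -0.0001 -0.0003] deg 0.0 t 13.9 F [ 1.27 -1.17 -1.01]
tcp crate [-0.0001  0.0677  0.0105] [ 0.6 -1.2 -1.5] [-0.176  0.43   2.344  2.527  0.179 -1.143]
```

Now the last few millimetres, until contact with the floor.

play_rows(
  motion=[
    [0,0.001,0,-0.0017,0,0,0],
    [0,0.0018,0,-0.003,0,0,0],
    [0,0.0018,0,-0.003,0,0,0],
  ],
)

```text
clock: 14.2
position: [0.5654, -0.0306, 0.1086]
eef_rot: [-3.027, -0.046, -0.811]
ft_force: [-2.6, -1.5, 4.4]
gripper_width: 0.0252
grip_force: 60.4
```

play_rows(
  motion=[
    [0,0.0005,0,-0.0009,0,0,0],
    [0,0.001,0,-0.0017,0,0,0],
    [0,0.001,0,-0.0017,0,0,0],
  ],
)

```text
clock: 14.5
position: [0.5656, -0.0309, 0.1082]
eef_rot: [-3.027, -0.045, -0.813]
ft_force: [-31.4, -6.8, 53.6]
gripper_width: 0.0256
grip_force: 68.4
```

```bash
python3 -c "
from h import *
st()"
```

```text
pos [ 0.5656 -0.0309  0.1082] shift [-0.0002  0.0008  0.0004] turn [0.0007 0.0013 0.0008] deg 0.1 t 14.5 F [-31.35  -6.84  53.57]
tcp crate [-0.0001  0.0672  0.0066] [-0.5 -5.9 62.2] [-0.175  0.44   2.343  2.564  0.187 -1.179]
```

The reel reached the floor at the predicted height (62 N). I'll ease off, release, and retreat along the slot axis.

play_rows(
  motion=[
    [0,-0.001,0,0.0017,0,0,0],
    [70,-0.001,0,0.0017,0,0,0],
    [70,-0.001,0,0.0017,0,0,0],
    [70,-0.001,0,0.0017,0,0,0],
    [70,-0.001,0,0.0017,0,0,0],
    [70,-0.001,0,0.0017,0,0,0],
  ],
)

```text
clock: 15.1
position: [0.5654, -0.0306, 0.1081]
eef_rot: [-3.027, -0.047, -0.81]
ft_force: [0.1, -0.2, 0.0]
gripper_width: 0.06
grip_force: 0.0
```

play_rows(
  motion=[
    [70,-0.01,0,0.0175,0,0,0],
    [70,-0.02,0,0.035,0,0,0],
    [70,-0.035,-0.001,0.06,0,0,0],
    [70,-0.05,-0.001,0.087,0,0,0],
    [70,-0.06,-0.001,0.105,0,0,0],
    [70,-0.06,-0.001,0.105,0,0,0],
    [70,-0.06,-0.001,0.105,0,0,0],
  ],
)

```text
clock: 15.8
position: [0.5214, -0.0219, 0.1946]
eef_rot: [-2.999, -0.058, -0.818]
ft_force: [-1.1, -0.3, 0.7]
gripper_width: 0.0595
grip_force: 0.0
```

```bash
python3 -c "
from h import *
st()
C=np.stack([cx_,cy_,cz_],1)
for n in ('side','top'):
    p,d=r.snapshot(n)
    X,u,v=pts(n,d,mask(p,*BLU));Q=(X-F0)@C
    k=(abs(Q[:,0])<.075)&(abs(Q[:,1]-.068)<.035)&(abs(Q[:,2])<.06);Q=Q[k]
    print(n,len(Q),np.percentile(Q,1,0).round(4),np.percentile(Q,99,0).round(4))
    if n=='side': cv2.imwrite('pics/s9.png',cv2.resize(p[80:300,220:440],None,fx=2.5,fy=2.5)[:,:,::-1])
"
```

```text
pos [ 0.5214 -0.0219  0.1946] shift [ 0.0441 -0.0082 -0.086 ] turn [-0.0219  0.0085 -0.0141] deg 1.6 t 15.8 F [-1.08 -0.27  0.74]
tcp crate [0.0051 0.0775 0.1034] [-0.6 -0.2  1.2] [-0.202  0.194  2.362  1.118  0.159  0.255]
side 1093 [-0.0481  0.0541 -0.0137] [0.0464 0.0813 0.0437]
top 1056 [-0.0466  0.0526 -0.053 ] [0.0467 0.077  0.0428]
```

View pics/s9.png

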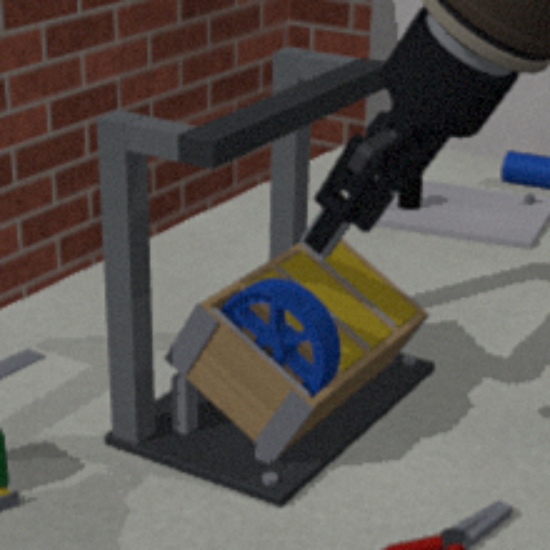

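The picture shows the blue reel (crop 285,335) upright in slot 1. It stands 42–43 mm out of the face and is centred in x, with the gripper clear. I'm handing the job in.

play_rows(
  motion=[
    [70,0,0,0,0,0,0],
    [70,0,0,0,0,0,0],
    [70,0,0,0,0,0,0],
  ],
)

```text
clock: 16.2
position: [0.5218, -0.0219, 0.1938]
eef_rot: [-2.999, -0.057, -0.818]
ft_force: [-0.4, -0.3, 0.3]
gripper_width: 0.0599
grip_force: 0.0
```

```bash
python3 -c "
from station import r
print(r.state()['joint_vel'],r.finish_job())"
```

```text
the job is handed in; nothing more can be done
[-0.00060327 -0.0009348   0.00078557 -0.0192045   0.00077861  0.01903696] None
```

Probing showed slot 1 to be the empty one; the blue reel now stands on its floor, 42–43 mm out of the face and released, and the job was handed in at about 16 s, with no verdict shown.

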